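# Snap the transport cap onto a pump outlet

### The arm

A 6-joint arm with a two-finger parallel gripper is mounted at the origin on the work surface. World frame = base frame: x ahead of the robot, y to its left, z up, the work surface at z = 0. Lengths are in m, angles in rad, forces in N, time in s.
With the tool pointing down it reaches from about 0.275 to 1 m from the base axis. Payload 8.4 kg.
Tool frame: the origin (TCP) lies midway between the tips of the shut fingers; the grasp point (between the pads) lies 19 mm behind it (robot.grip_point_offset is the distance from the TCP to the grasp point, in m); z points along the fingers, y is the direction in which the jaws open and shut (so a half turn about z gives the same grasp; the last joint's range is limited). The gripper opens to 85 mm and grips with 20 to 120 N. Pads are 22 mm wide; open, the fingers measure 114 mm over their backs; the gripper's body (76 mm by 85 mm) begins 54 mm behind the grasp point. The pads swing forward as they close: fully open they stand 13 mm farther back than shut.
Start: joints at [-1.163, 0.353, 1.633, -0, 1.155, -0.002], TCP at [0.249, -0.573, 0.231] pointing down, gripper open.
Joint ranges: [-2.63, 2.63], [-0.92, 2.1], [0.06, 2.66], [-1.3, 4.44], [0, 2.69], [-3.02, 3.02]. Speed limits (rad/s): [2.22, 2.22, 2.79, 3.14, 3.14, 3.14].

### API

Orientations are given as a unit quaternion [x, y, z, w].
In Python, from rig import robot gives the robot as it stands. The module is installed in compiled form; this text tells all that it offers.
- The arm moves only by the tool carry_out, never from a script. Its argument "increments" is a list of rows, each a list of 7 numbers: the shift along the tool's x, y, z in cm, then the turn, a rotation vector about the tool's x, y, z in degrees, then the opening, from 0 (shut) to 1 (fully open). In form: [[dx, dy, dz, ax, ay, az, hand], ...]. A call has 1 to 5 rows; each row shifts and turns the commanded pose from where the row before left it, along the tool's axes as they then stand; what a row does not reach is not made up. A row lasts 1/8 s, in which the tool goes at most 62.5 mm and 10.7 degrees, less where a joint would pass 70% of its speed; a pose out of reach is approached as far as the arm can. A call with a gripper value outside its range is refused whole. The fingers move at their own pace and stop on an object; the grip force is fixed at half the most. Time passes only in rows, so rows that do not move let the fingers close. It gives the time, the measured TCP pose, the force and the opening at its end, in the units of the state.
- robot.state(): the state, without advancing time (a new reading comes with each control period).
- robot.camera(name): name is "scene" or "top" or "wrist"; returns a dict with "pixels" (420x560x3 uint8, red, green, blue), "depth" (420x560 float32, m along the optical axis (not along the pixel's ray), 0 where there is no reading), "fx", "fy", "cx", "cy" (pixels), "T" (4x4, takes a point from camera to world coordinates). Camera axes: x right, y down, z forward; pixel columns grow to the right and rows downward; lengths in m; the calibration is good to about 2 mm. A picture is of the moment at which its call begins.
- robot.hand_in(): hands the job in, once; it reports no verdict.
The state is a dict: "clock": time; "qpos": joint angles; "qd": joint speeds; "tau": joint torques, N m; "tool_pos": TCP position; "tcp_rot": TCP orientation; "force": force on the tool from outside, world axes, zero at the start; "ft_torque": the same for the moment, N m; "grip_width": opening from 0.0 (shut) to 1.0 (fully open).
Only numpy, scipy, OpenCV 4.12 (cv2) and the standard library are available. Lean on these libraries where they do the work, as an engineer would, in place of code of your own. Each camera call takes 0.05 s, during which the arm holds its last target.

### The job

This pump goes back on the shelf, so its open outlet stub needs its cap: pick up the smaller of the two white push-on caps and press it straight down over the stub until you feel it click past the sprung balls. Keep pressing firmly after the click, so that the cap squeezes the rubber seal at the foot of the stub, and finish while still holding it pressed down like that, without letting go. Leave everything else on the counter where it is.

Things in the scene. Friction and masses are not known exactly. Their poses are not given: they have to be found in the camera images.
- cap_center (a point): The smaller white plastic cap (the one to fit), loose on the counter, mouth down, about 50 g. Round ribbed skirt 40 mm across, 31 mm high with its lid; an upright grip tab on top makes it 63 mm tall. The point is on its axis half-way up, 31.5 mm above its rim; z up.
- cap_tab (a point): Centre of that cap's upright rectangular grip tab, 47 mm above the rim: 32 mm long along its x axis, 14 mm thick along its y axis, 32 mm high. Pinch it across the 14 mm. The lid round the tab's foot, 31 mm above the rim, is a flat ledge on which fingertips may push.
- cap_rim (a point): Centre of that cap's open mouth, on its underside. Inside: a lip 5 mm high with a 23 mm opening, then a 30 mm bore up to 26 mm above the rim.
- wide_cap_center (a point): The larger white cap, not to be used: same shape, height and tab, but the skirt is 56 mm across. The point is on its axis 31.5 mm above its underside. The two caps may stand in either place.
- stub_seat (a point): Centre of the flat shoulder (42 mm across) at the foot of the pump's vertical outlet stub, 88 mm above the counter; z up. The stub is steel, 21 mm in diameter, 24 mm high, its top 4 mm chamfered to 15 mm. The cap is fully home with its rim on this shoulder. The pump is an aluminium casting on a 150 x 120 mm board fixed to the counter; its side spout points to this frame's -x.
- stub_balls (a point): On the stub's axis, 12 mm above the shoulder, level with four sprung steel balls that stick out 3 mm from its side. The cap's rim meets them about 16 mm above the shoulder; some 8 to 16 N of push forces its lip over them; from about 10 mm above the shoulder the force drops and they snap the cap down onto the seal.
- seal (a joint): How far the springy black rubber ring (35 mm across) round the foot of the stub is squeezed, in m: 0 free, its top 2.5 mm above the shoulder; 0.0025 fully squeezed, flush with the shoulder. About 3 N per mm. After the click the cap's rim rests on it, and only a continued push squeezes it.
- carton_center (a point): Bystander: cardboard parts box 90 x 120 x 50 mm lying beyond the caps; its centre.
- jar_center (a point): Bystander: small jar with a steel lid, 56 mm across, 70 mm tall; its centre.
- wrench_grip (a point): Bystander: steel wrench lying flat on the counter; a point on its handle.
Things that resemble listed ones, but are neither listed nor needed, are in the scene too. Leave any pink or yellow look-alike of the part that bears cap_center alone.

How it is judged:
On the way, in this order (a step that is already met when the one before it is completed fails the run):
1. the smaller cap is lifted clear of the counter by the gripper (height (world z) of cap_center above 0.08 m and contact force between the fingers and cap above 1 N), for 0.2 s.
2. the cap has clicked past the balls, upright on the stub (z of cap_center in the frame of stub_seat below 0.0365 m and horizontal distance between cap_center and stub_seat below 0.003 m and angle between cap_center's own z axis and vertical below 0.1 rad), for 0.2 s.
At the end, for the whole second after the job is handed in: The smaller cap is snapped on the stub (centre within 3 mm of the stub's axis, upright within 0.1 rad, at most 3 mm above fully home) and the gripper is still pressing it (more than 2 N on the cap) so that the rubber seal stays squeezed by more than 1.2 mm through the last second (z of cap_center in the frame of stub_seat between 0.028 and 0.0345 m and horizontal distance between cap_center and stub_seat below 0.003 m and angle between cap_center's own z axis and vertical below 0.1 rad and value of joint seal above 0.0012 m and contact force between the fingers and cap above 2 N); the arm keeps its last pose, push and grip.
It fails at once if the larger cap was moved more than 30 mm (distance of wide_cap_center from where it was at the start of the episode above 0.03 m).
It fails at once if the carton was moved more than 30 mm (distance of carton_center from where it was at the start of the episode above 0.03 m).
It fails at once if the jar was moved more than 30 mm (distance of jar_center from where it was at the start of the episode above 0.03 m).
It fails at once if the wrench was moved more than 30 mm (distance of wrench_grip from where it was at the start of the episode above 0.03 m).
It also fails if it takes over 45 s, if anything falls off the work surface, if the arm or the gripper's body presses on something with over 40 N, if the wrist force passes 120 N, or if a joint passes its speed limit or range.

## Working session

There is one attempt and no reset: what is moved stays moved. The work goes in short steps, Python scripts to look and compute and a tool call to move; the robot and the scene stay as the last step left them, time stands still between calls to the robot, and variables do not carry over. Pictures are saved under pics/ and viewed, and the job is handed in when it is done.

Besides the shell and the picture viewer there is one more tool, called after "Call:" as name([rows], argument=value, ...), one row to a line, values as JSON. carry_out: Moves the arm, as the interface text tells. Its arguments: {"type":"object","properties":{"increments":{"type":"array","items":{"type":"array","items":{"type":"number"}}}},"required":["increments"]}

```bash
mkdir -p pics
cat > h.py <<'E'
import numpy as np,cv2
from rig import robot
def snap(name,f):
    c=robot.camera(name); np.savez(f'pics/{f}.npz',**{k:np.array(v) for k,v in c.items()})
    cv2.imwrite(f'pics/{f}.png',c['pixels'][:,:,::-1]); return c
def load(f): return dict(np.load(f'pics/{f}.npz'))
def cloud(c):
    d=c['depth'];v,u=np.indices(d.shape)
    P=np.stack([(u-c['cx'])/c['fx']*d,(v-c['cy'])/c['fy']*d,d],-1)
    W=P@c['T'][:3,:3].T+c['T'][:3,3]; W[d==0]=np.nan; return W
E
python3 - <<'E'
from h import *
s=robot.state();print(s)
for n in['scene','top']:
    c=snap(n,n+'0');print(n,c['T'].round(3).tolist(),c['fx'])
E
```

```text
{'clock': 0.0, 'qpos': array([-1.16338000e+00,  3.53671331e-01,  1.63414962e+00, -4.84128005e-06,
        1.15520457e+00, -2.40905842e-03]), 'qd': array([ 2.23976553e-03,  4.95432939e-04, -6.71159721e-05,  4.63042773e-04,
        7.98522217e-04,  3.48922815e-04]), 'tau': array([-1.93879554e-03, -6.05267429e+01, -3.42061186e+01, -4.14688111e-05,
        9.57976881e-03, -2.34238911e-05]), 'tool_pos': array([ 0.24883061, -0.57279838,  0.23054058]), 'tcp_rot': array([ 9.79078303e-01,  2.03482588e-01, -1.46259690e-04, -7.01349638e-04]), 'force': array([-0.13755032,  0.19341503,  0.15190348]), 'ft_torque': array([ 0.03926342,  0.00837409, -0.00040183]), 'grip_width': 0.9989947203780649}
scene [[0.779, 0.476, -0.408, 0.99], [0.627, -0.605, 0.491, -0.509], [-0.013, -0.638, -0.77, 0.892], [0.0, 0.0, 0.0, 1.0]] 446.8701382476491
top [[-0.033, -0.974, 0.225, 0.299], [-0.999, 0.033, -0.003, 0.024], [-0.004, -0.225, -0.974, 1.28], [0.0, 0.0, 0.0, 1.0]] 434.39257831482496
```

View pics/scene0.png

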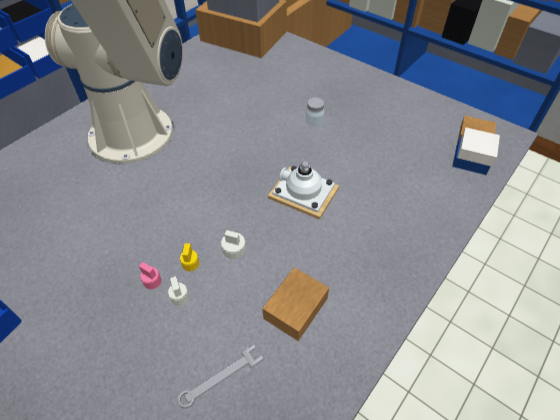

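View pics/top0.png

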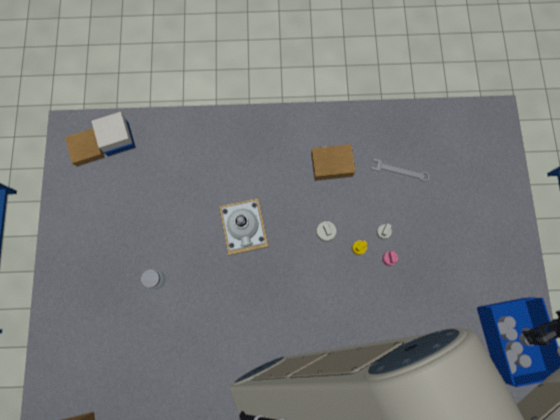

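The small white cap is at scene (178,291) / top (385,231). The wide cap is at scene (233,244) / top (326,231), and the stub is at scene (304,168) / top (241,221). Next I measure them.

Run:
```python
from h import *
for f,boxes in (('scene0',{'small':(160,272,196,308),'wide':(215,226,252,262),'stub':(290,155,318,185)}),('top0',{'small':(373,219,397,243),'wide':(312,217,340,245),'yellow':(350,236,372,258),'pink':(380,248,402,268),'stub':(225,205,258,238)})):
    c=load(f);W=cloud(c)
    for n,(a,b,e,d) in boxes.items():
        R=W[b:d,a:e].reshape(-1,3)
        z=R[:,2]; print(f,n,'zmax',np.nanmax(z).round(4))
        for lo,hi in ((.02,.04),(.045,.07),(.075,.098),(.1,.13)):
            m=(z>lo)&(z<hi)
            if m.sum()>4: print(lo,hi,m.sum(),R[m].mean(0).round(4),R[m].min(0).round(4),R[m].max(0).round(4))
    for n,(a,b,e,d) in boxes.items():
        if n in('small','stub'):
            im=c['pixels'][b-8:d+8,a-8:e+8,::-1]; cv2.imwrite(f'pics/{f}_{n}.png',cv2.resize(im,None,fx=9,fy=9,interpolation=cv2.INTER_CUBIC))
            print(f,n,im.shape)
```

```text
scene0 small zmax 0.0656
0.02 0.04 195 [ 0.5205 -0.2863  0.0299] [ 0.4969 -0.3041  0.02  ] [ 0.536  -0.2645  0.0392]
0.045 0.07 119 [ 0.5187 -0.2854  0.0604] [ 0.4999 -0.2972  0.0458] [ 0.5321 -0.272   0.0656]
scene0 wide zmax 0.0658
0.02 0.04 302 [ 0.5306 -0.122   0.0301] [ 0.4956 -0.143   0.0201] [ 0.5517 -0.0861  0.04  ]
0.045 0.07 127 [ 0.5256 -0.1165  0.0584] [ 0.5085 -0.1265  0.045 ] [ 0.5409 -0.1036  0.0658]
scene0 stub zmax 0.1148
0.02 0.04 26 [0.4873 0.1626 0.0305] [0.4768 0.1549 0.0229] [0.4952 0.1728 0.0354]
0.045 0.07 183 [0.5509 0.1219 0.0658] [0.505  0.0918 0.0558] [0.5869 0.167  0.07  ]
0.075 0.098 165 [0.5542 0.1209 0.0865] [0.5272 0.1074 0.075 ] [0.57   0.1508 0.0964]
0.1 0.13 69 [0.5506 0.1262 0.1079] [0.5364 0.1166 0.1   ] [0.5609 0.1396 0.1148]
scene0 small (52, 52, 3)
scene0 stub (46, 44, 3)
top0 small zmax 0.0694
0.02 0.04 100 [ 0.5111 -0.2789  0.0304] [ 0.4939 -0.3032  0.0201] [ 0.5328 -0.2632  0.0399]
0.045 0.07 67 [ 0.513  -0.2819  0.0606] [ 0.4974 -0.296   0.0474] [ 0.5282 -0.2704  0.0694]
top0 wide zmax 0.0679
0.02 0.04 220 [ 0.5186 -0.1127  0.0301] [ 0.492
[... 249 characters left out ...]
73]
0.045 0.07 61 [ 0.4685 -0.2065  0.0611] [ 0.4559 -0.223   0.046 ] [ 0.4827 -0.1915  0.0667]
top0 pink zmax 0.0678
0.02 0.04 85 [ 0.4326 -0.2882  0.0303] [ 0.4152 -0.3138  0.0208] [ 0.4528 -0.275   0.0391]
0.045 0.07 74 [ 0.4346 -0.2929  0.0605] [ 0.4188 -0.3008  0.0453] [ 0.4514 -0.2858  0.0678]
top0 stub zmax 0.1186
0.02 0.04 286 [0.5779 0.1387 0.0262] [0.5099 0.0863 0.02  ] [0.6083 0.1825 0.0394]
0.045 0.07 522 [0.5429 0.1276 0.0611] [0.5052 0.0859 0.0451] [0.5902 0.1732 0.07  ]
0.075 0.098 126 [0.5417 0.1282 0.0883] [0.5202 0.1094 0.0761] [0.5664 0.149  0.097 ]
0.1 0.13 56 [0.5447 0.1297 0.1087] [0.5347 0.1193 0.1007] [0.5577 0.1417 0.1186]
top0 small (40, 40, 3)
top0 stub (49, 49, 3)
```

Run:
```python
from h import *
for f,(a,b,e,d) in (('scene0',(160,272,196,308)),('top0',(373,219,397,243))):
    R=cloud(load(f))[b:d,a:e].reshape(-1,3); m=R[:,2]>.058
    r=cv2.minAreaRect(R[m][:,:2].astype(np.float32)*1000); x,y=cv2.boxPoints(r)[:2]
    u,s,vt=np.linalg.svd(R[m][:,:2]-R[m][:,:2].mean(0)); print(r,np.degrees(np.arctan2(vt[0,1],vt[0,0])),R[m].mean(0))
a=cv2.imread('pics/scene0_small.png');b=cv2.imread('pics/top0_small.png');
cv2.imwrite('pics/cmp.png',np.hstack([cv2.resize(a,(390,390)),cv2.resize(b,(390,390))]))
```

```text
((515.0197143554688, -283.6083984375), (13.947548866271973, 34.45073318481445), 59.09810256958008) -30.120366047377427 [ 0.51625134 -0.28422122  0.06256593]
((513.7085571289062, -282.69384765625), (13.9982271194458, 31.489953994750977), 59.94708251953125) 149.5708205322677 [ 0.51357253 -0.28267408  0.06238615]
```

View pics/cmp.png

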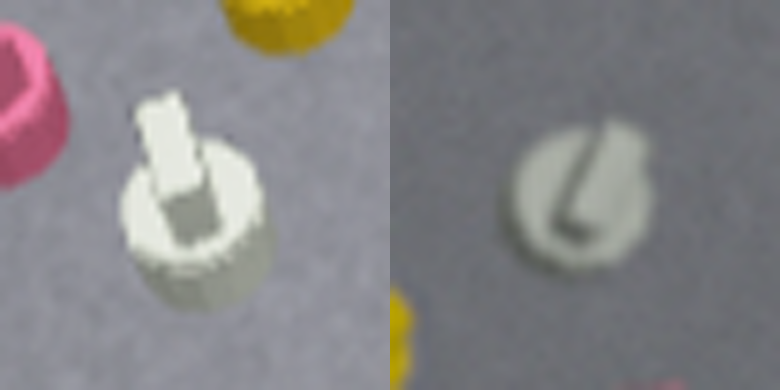

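Call:
carry_out([
  [4, -1.8, 0, 0, 0, 0, 1],
  [4, -1.8, 0, 0, 0, 0, 1],
  [4, -1.8, 0, 0, 0, 0, 1],
  [4, -1.8, 0, 0, 0, 0, 1],
  [4, -1.8, 0, 0, 0, 0, 1],
])

```text
clock: 0.72
tool_pos: [0.3973, -0.4097, 0.231]
tcp_rot: [0.979, 0.203, -0.0, -0.0]
force: [0.1, -0.9, 1.0]
grip_width: 1.0
```

Call:
carry_out([
  [4, -1.75, 0, 0, 0, 0, 1],
  [4, -1.75, 0, 0, 0, 0, 1],
  [4, -1.75, 0, 0, 0, 0, 1],
  [4, -1.75, 0, 0, 0, 0, 1],
  [0, 0, 0, 0, 0, 0, 1],
])

```text
clock: 1.35
tool_pos: [0.5169, -0.281, 0.2309]
tcp_rot: [0.979, 0.205, 0.0, -0.0]
force: [0.0, 0.0, -0.3]
grip_width: 0.997
```

Call:
carry_out([
  [0, 0, 0, 0, 0, 10.7, 1],
  [0, 0, 0, 0, 0, 10.7, 1],
  [0, 0, 0, 0, 0, 10.7, 1],
  [0, 0, 0, 0, 0, 10.7, 1],
  [0, 0, 0, 0, 0, 10.7, 1],
])

```text
clock: 1.98
tool_pos: [0.5145, -0.2838, 0.231]
tcp_rot: [0.965, -0.262, -0.0, 0.0]
force: [-0.2, -1.2, 0.6]
grip_width: 1.0
```

Call:
carry_out([
  [0, 0, 0, 0, 0, 0, 1],
  [0, 0, 0, 0, 0, 0, 1],
])

```text
clock: 2.22
tool_pos: [0.515, -0.2834, 0.2311]
tcp_rot: [0.966, -0.257, -0.0, 0.0]
force: [-1.2, 0.3, 0.2]
grip_width: 0.995
```

Run:
```python
from h import *
c=snap('wrist','w1');print(c['T'].round(3).tolist(),c['fx']);s=robot.state();print(s['qpos'],s['tool_pos'],s['tcp_rot'],s['force'])
W=cloud(c)
m=(W[...,2]>.058)&(W[...,2]<.068)
n,l,st,ce=cv2.connectedComponentsWithStats(m.astype(np.uint8))
for i in range(1,n):
    if st[i,4]>100: 
        R=W[l==i]; print(st[i],ce[i],R.mean(0).round(4),cv2.minAreaRect(R[:,:2].astype(np.float32)*1000))
```

```text
[[-0.497, -0.838, -0.225, 0.572], [-0.868, 0.48, 0.128, -0.316], [0.001, 0.259, -0.966, 0.374], [0.0, 0.0, 0.0, 1.0]] 330.54809894336796
[-5.05413447e-01  2.96048816e-01  1.71487877e+00 -8.87742522e-05
  1.13094672e+00  1.58628257e+00] [ 0.51511866 -0.28335931  0.2311605 ] [ 9.66279091e-01 -2.57496983e-01 -1.46360974e-04  4.80741533e-06] [-1.05062261  0.35938629  0.07170469]
[274 176  15  33 487] [280.98973306 192.03080082] [ 0.5144 -0.2839  0.0633] ((514.0128173828125, -283.7943115234375), (13.671991348266602, 31.458133697509766), 60.01845169067383)
[315 237  28  31 429] [328.88578089 252.21911422] [ 0.4366 -0.2951  0.0632] ((435.52471923828125, -294.9891662597656), (32.24892044067383, 14.149866104125977), 6.406994342803955)
[227 249  24  32 414] [238.59903382 264.32125604] [ 0.4706 -0.2091  0.0631] ((469.7402038574219, -208.1019744873047), (14.0615234375, 32.401058197021484), 36.708858489990234)
[118 253  34  24 398] [133.03517588 264.69095477] [ 0.5237 -0.1154  0.0628] ((521.9584350585938, -114.48196411132812), (30.220382690429688, 14.752582550048828), 18.912872314453125)
```

View pics/w1.png

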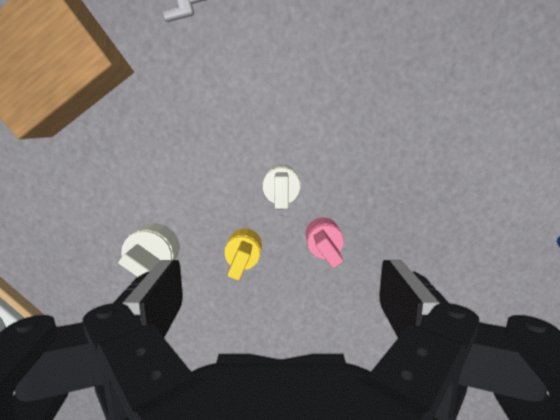

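The wrist view shows the small cap at (281,185) with its tab upright in the picture, so it lines up with the jaws. All three cameras put it at (0.514, -0.284). I go down.

Call:
carry_out([
  [0, 0.1, 3.4, 0, 0, 0, 1],
  [0, 0, 3.4, 0, 0, 0, 1],
  [0, 0, 3.4, 0, 0, 0, 1],
  [0, 0, 3.4, 0, 0, 0, 1],
  [0, 0, 2.4, 0, 0, 0, 1],
])

```text
clock: 2.9
tool_pos: [0.5144, -0.2837, 0.0697]
tcp_rot: [0.966, -0.258, -0.001, -0.0]
force: [-0.0, -0.7, 0.3]
grip_width: 0.998
```

Call:
carry_out([
  [0, 0, 1.6, 0, 0, 0, 1],
  [0, 0, 1.2, 0, 0, 0, 1],
  [0, 0, 0.9, 0, 0, 0, 1],
  [0, 0, 0, 0, 0, 0, 1],
  [0, 0, 0, 0, 0, 0, 1],
])

```text
clock: 3.52
tool_pos: [0.5154, -0.2842, 0.0348]
tcp_rot: [0.966, -0.259, 0.0, 0.0]
force: [-0.6, -0.5, 1.2]
grip_width: 1.003
```

Run:
```python
from h import *
c=snap('wrist','w2');s=robot.state();print(s['tool_pos'],s['tcp_rot'],s['force'])
```

```text
[ 0.51539417 -0.28416953  0.03491492] [ 9.65896576e-01 -2.58927633e-01  5.17155926e-04  1.30762958e-04] [-0.01452692  0.19914725 -0.41406014]
```

View pics/w2.png

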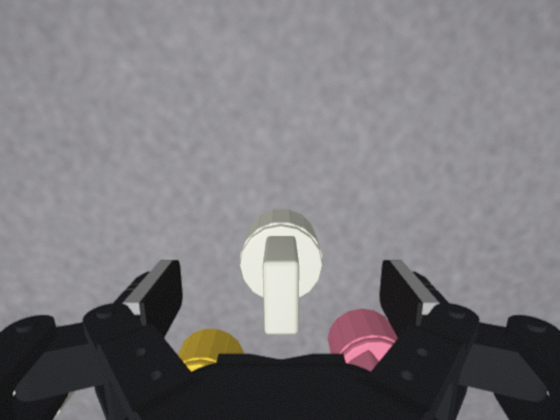

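The tab at (281,290) stands centred between the fingers. I close.

Call:
carry_out([
  [0, 0, 0.1, 0, 0, 0, 0],
  [0, 0, 0, 0, 0, 0, 0],
  [0, 0, 0, 0, 0, 0, 0],
  [0, 0, 0, 0, 0, 0, 0],
  [0, 0, 0, 0, 0, 0, 0],
])

```text
clock: 4.2
tool_pos: [0.5152, -0.2841, 0.0335]
tcp_rot: [0.966, -0.259, 0.0, 0.0]
force: [-0.2, -0.7, 1.7]
grip_width: 0.153
```

Call:
carry_out([
  [0, 0, 0, 0, 0, 0, 0],
  [0, 0, 0, 0, 0, 0, 0],
  [0, 0, 0, 0, 0, 0, 0],
  [0, 0, 0, 0, 0, 0, 0],
  [0, 0, 0, 0, 0, 0, 0],
])

```text
clock: 4.82
tool_pos: [0.5151, -0.2841, 0.0335]
tcp_rot: [0.966, -0.259, 0.0, 0.0]
force: [0.3, -1.0, 4.6]
grip_width: 0.155
```

Run:
```python
from h import *
c=snap('wrist','w3');s=robot.state();print(s['tool_pos'],s['tcp_rot'],s['force'],s['grip_width'])
```

```text
[ 0.51517683 -0.28404624  0.03345662] [ 9.65878075e-01 -2.58997084e-01  2.29064921e-04  4.75699554e-05] [0.4880636  0.15117411 4.89177444] 0.15455546138306858
```

View pics/w3.png

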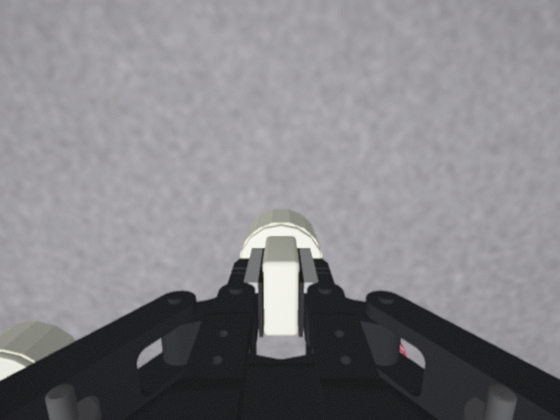

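Gripped (opening ≈ 13–14 mm). I lift and carry it over to the pump.

Call:
carry_out([
  [0, 0, -1.5, 0, 0, 0, 0],
  [0, 0, -3, 0, 0, 0, 0],
  [0, 0, -3.5, 0, 0, 0, 0],
  [0, 0, -4, 0, 0, 0, 0],
  [0, 0, -3, 0, 0, 0, 0],
])

```text
clock: 5.5
tool_pos: [0.5149, -0.2839, 0.1856]
tcp_rot: [0.966, -0.259, 0.0, 0.0]
force: [0.3, -1.2, -0.4]
grip_width: 0.152
```

Call:
carry_out([
  [-0.9, -1.86, -1, 0, 0, 0, 0],
  [-1.6, -3.34, 0, 0, 0, 0, 0],
  [-1.8, -3.72, 0, 0, 0, 0, 0],
  [-1.8, -3.72, 0, 0, 0, 0, 0],
  [-1.8, -3.72, 0, 0, 0, 0, 0],
])

```text
clock: 6.12
tool_pos: [0.5272, -0.1003, 0.1925]
tcp_rot: [0.966, -0.259, -0.001, -0.0]
force: [0.1, -0.4, -0.6]
grip_width: 0.152
```

Call:
carry_out([
  [-1.8, -3.72, 0, 0, 0, 0, 0],
  [-1.8, -3.72, 0, 0, 0, 0, 0],
  [-1.8, -3.72, 0, 0, 0, 0, 0],
  [-1.8, -3.72, 0, 0, 0, 0, 0],
  [-1.8, -3.72, 0, 0, 0, 0, 0],
])

```text
clock: 6.75
tool_pos: [0.542, 0.1054, 0.1925]
tcp_rot: [0.966, -0.259, -0.001, 0.0]
force: [0.9, -0.2, -0.3]
grip_width: 0.154
```

Call:
carry_out([
  [-0.9, -1.96, 0, 0, 0, 0, 0],
  [0, 0, 0, 0, 0, 0, 0],
  [0, 0, 0, 0, 0, 0, 0],
  [0, 0, 0, 0, 0, 0, 0],
])

```text
clock: 7.25
tool_pos: [0.5454, 0.1238, 0.1932]
tcp_rot: [0.966, -0.26, -0.0, 0.0]
force: [-0.4, -0.6, -0.5]
grip_width: 0.154
```

Run:
```python
from h import *
s=robot.state();print(s['tool_pos'],s['tcp_rot'],s['force'],s['grip_width'],s['qpos'])
for n in('scene','top','wrist'): c=snap(n,n+'4')
a=load('scene4')['pixels'][100:230,230:380,::-1];b=load('top4')['pixels'][170:280,180:310,::-1]
cv2.imwrite('pics/c4.png',np.hstack([cv2.resize(a,(400,347)),cv2.resize(b,(400,347))]))
```

```text
[0.54536644 0.1237595  0.19319732] [ 9.65727516e-01 -2.59557917e-01 -1.42022802e-04  1.80687100e-04] [-0.374056   -0.57701053 -0.49777979] 0.1535707935333549 [ 2.20582786e-01  2.92433416e-01  1.81271564e+00 -2.18458485e-04
  1.03686302e+00  2.31661915e+00]
```

View pics/c4.png

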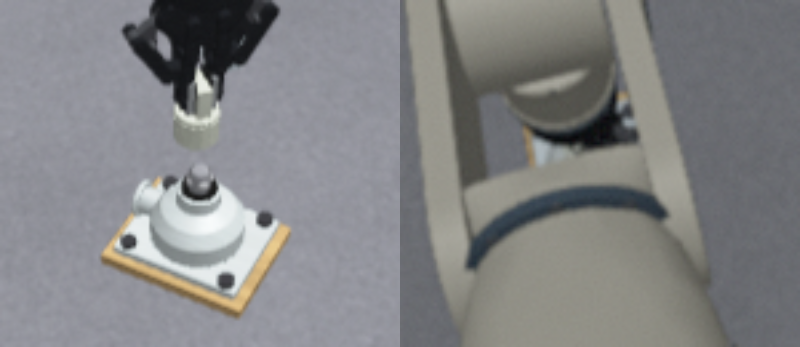

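View pics/wrist4.png

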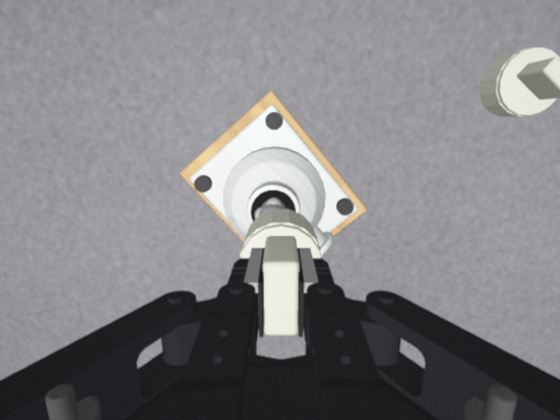

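Run:
```python
from h import *
from scipy.optimize import least_squares
def circ(P,r=None):
    f=(lambda p:np.hypot(P[:,0]-p[0],P[:,1]-p[1])-(r or p[2]))
    s=least_squares(f,[*P[:,:2].mean(0),.02][:2 if r else 3],loss='soft_l1',f_scale=.0007);return s.x.round(4),np.sqrt(2*s.cost/len(P)).round(5),len(P)
for f in ('scene0','scene4','top0','wrist4'):
    c=load(f);W=cloud(c);near=(abs(W[...,0]-.547)<.045)&(abs(W[...,1]-.127)<.045)
    z=W[...,2]
    sh=near&(z>.0855)&(z<.0925)
    st=near&(z>.093)&(z<.107)&(np.hypot(W[...,0]-.547,W[...,1]-.127)<.016)
    tp=near&(z>.109)&(z<.116)
    print(f,'shoulder',sh.sum(),W[sh].mean(0).round(4),'stub r10.5',circ(W[st],.0105) if st.sum()>8 else st.sum(),'top',tp.sum(),W[tp].mean(0).round(4) if tp.sum() else '')
    cn=cv2.findContours(sh.astype(np.uint8),cv2.RETR_EXTERNAL,cv2.CHAIN_APPROX_NONE)[0]
    if cn:
        k=max(cn,key=len)[:,0];P=W[k[:,1],k[:,0]];print('  hull circle r21',circ(P,.021),circ(P), z[sh].mean())
    # cap in hand: skirt & lid
    if f.endswith('4'):
        cp=near&(z>.15)&(z<.187); print('  cap pts',cp.sum(), circ(W[near&(z>.163)&(z<.183)],.02), W[cp].min(0),W[cp].max(0))
c=load('wrist4');im=c['pixels'][130:280,200:360,::-1];cv2.imwrite('pics/c5.png',cv2.resize(im,None,fx=4,fy=4,interpolation=cv2.INTER_CUBIC)[:600])
c=load('scene4');im=c['pixels'][135:195,270:340,::-1];cv2.imwrite('pics/c6.png',cv2.resize(im,None,fx=9,fy=9,interpolation=cv2.INTER_CUBIC))
```

```text
scene0 shoulder 98 [0.5527 0.1224 0.0892] stub r10.5 (array([0.5482, 0.129 ]), np.float64(0.00113), 43) top 33 [0.5498 0.1279 0.1116]
  hull circle r21 (array([0.5473, 0.1315]), np.float64(0.00222), 44) (array([0.5494, 0.1283, 0.018 ]), np.float64(0.00198), 44) 0.08921515245143889
scene4 shoulder 99 [0.5531 0.1232 0.0887] stub r10.5 (array([0.5484, 0.1289]), np.float64(0.00123), 42) top 35 [0.5492 0.1283 0.1112]
  hull circle r21 (array([0.5479, 0.1302]), np.float64(0.00217), 46) (array([0.5491, 0.1281, 0.0185]), np.float64(0.00193), 46) 0.08873949526669175
  cap pts 151 (array([0.5458, 0.124 ]), np.float64(0.00084), 108) [0.53008146 0.10142505 0.15872698] [0.56748546 0.13134703 0.18678313]
top0 shoulder 97 [0.5429 0.1282 0.0889] stub r10.5 (array([0.5461, 0.1299]), np.float64(0.00154), 26) top 31 [0.5448 0.1294 0.1113]
  hull circle r21 (array([0.5459, 0.13  ]), np.float64(0.00223), 75) (array([0.5456, 0.1294, 0.0177]), np.float64(0.0017), 75) 0.08886742843539058
wrist4 shoulder 930 [0.5557 0.126  0.0897] stub r10.5 (array([0.5475, 0.1301]), np.float64(0.00084), 169) top 72 [0.5545 0.1285 0.1104]
  hull circle r21 (array([0.5454, 0.1303]), np.float64(0.00201), 149) (array([0.5474, 0.1297, 0.0194]), np.float64(0.00192), 149) 0.08972178906219512
  cap pts 1023 (array([0.5445, 0.1243]), np.float64(0.00018), 683) [0.53657251 0.10402327 0.15992286] [0.56490131 0.14032912 0.18696176]
```

View pics/c5.png

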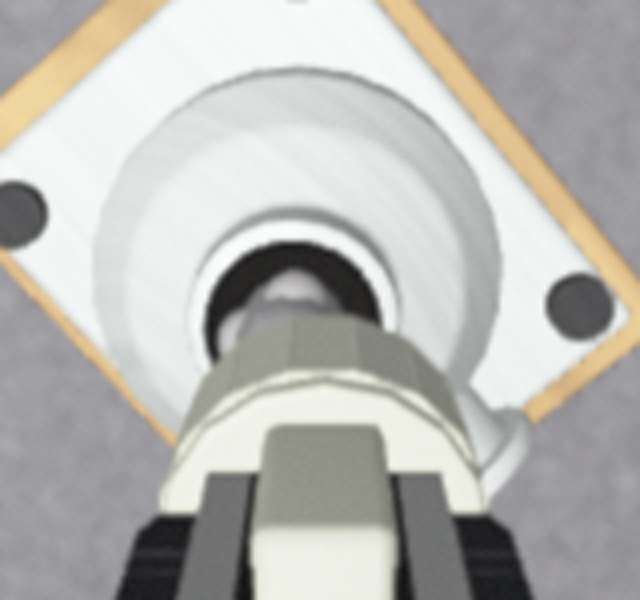

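View pics/c6.png

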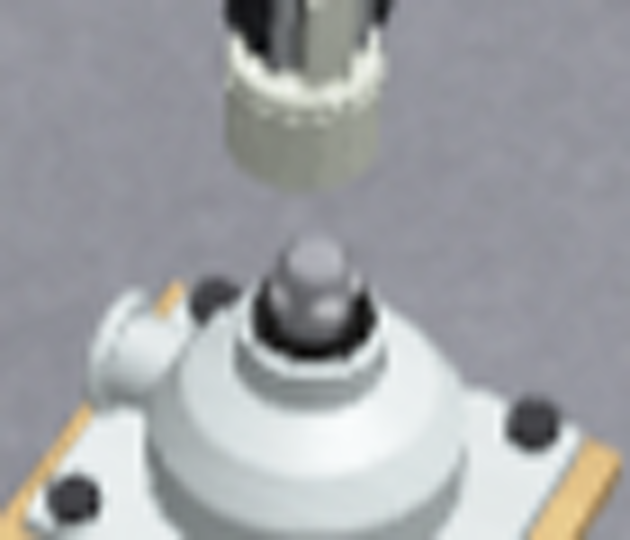

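Run:
```python
from h import *
from scipy.optimize import least_squares
t=np.linspace(0,2*np.pi,721)
def proj(c,x,y,z,r):
    P=np.stack([x+r*np.cos(t),y+r*np.sin(t),0*t+z],1);Q=(P-c['T'][:3,3])@c['T'][:3,:3]
    return c['cx']+c['fx']*Q[:,0]/Q[:,2],c['cy']+c['fy']*Q[:,1]/Q[:,2]
c=load('wrist4')
for z,r,m in ((.088,.021,(247.5,300,184.5)),(.0905,.0175,(251.2,295.6,190.2))):
    f=lambda p:(lambda u,v:np.array([u.min()-m[0],u.max()-m[1],v.min()-m[2]]))(*proj(c,p[0],p[1],z,r))
    s=least_squares(f,[.547,.13],diff_step=1e-4);print(s.x,s.fun)
# verify by overlay, wrist & scene
for f,off,k in (('wrist4',(200,130,360,280),4),('scene4',(270,135,340,195),8)):
    c=load(f);a,b,e,d=off;im=cv2.resize(np.ascontiguousarray(c['pixels'][b:d,a:e,::-1]),None,fx=k,fy=k,interpolation=cv2.INTER_CUBIC)
    for (z,r,col,xy) in ((.088,.021,(0,0,255),(.547,.1297)),(.0905,.0175,(0,255,0),(.547,.1297)),(.112,.0075,(255,0,0),(.547,.1297)),(.19,.02,(255,0,255),(.5445,.1243)),(.159,.02,(255,0,255),(.5445,.1243))):
        u,v=proj(c,*xy,z,r);pts=np.stack([(u-a+.5)*k-.5,(v-b+.5)*k-.5],1).round().astype(int);cv2.polylines(im,[pts],True,col,1)
    cv2.imwrite(f'pics/ov_{f}.png',im)
```

```text
[0.54613759 0.12935022] [-0.72408518  0.72443026  0.0303554 ]
[0.54589954 0.12974963] [-0.4805991   0.48086639  0.01707407]
```

View pics/ov_wrist4.png

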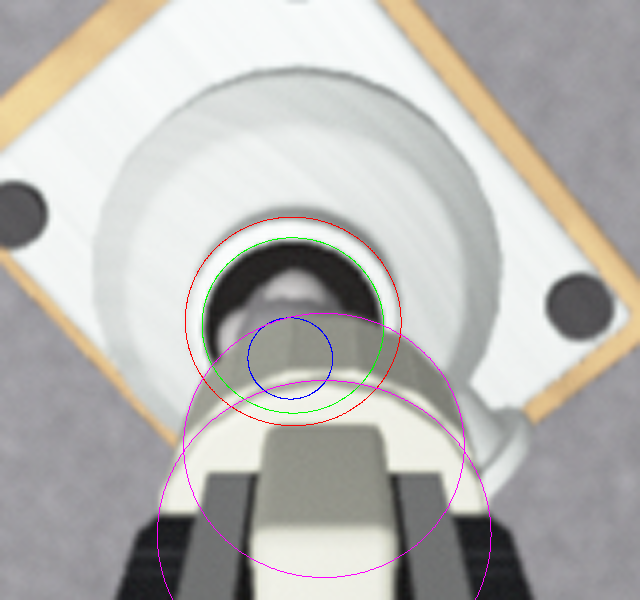

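View pics/ov_scene4.png

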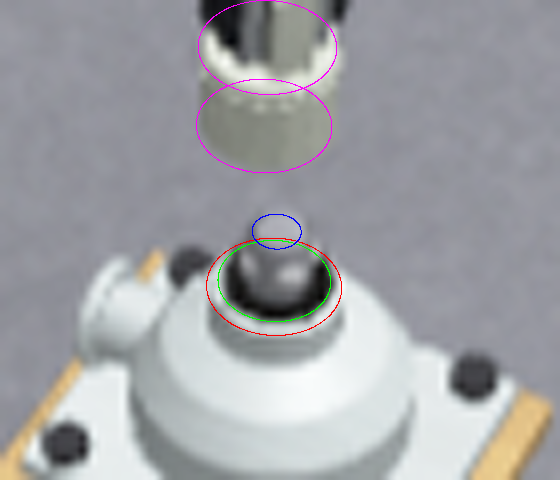

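The wrist overlay fits both the cap and the seal ring. The stub is about (+2, +5.4) mm from the cap, so I shift tool x -0.1 cm and y -0.57 cm, then lower to about 8 mm above the stub.

Call:
carry_out([
  [-0.1, -0.57, 0, 0, 0, 0, 0],
  [0, 0, 1, 0, 0, 0, 0],
  [0, 0, 1.5, 0, 0, 0, 0],
  [0, 0, 1, 0, 0, 0, 0],
  [0, 0, 0, 0, 0, 0, 0],
])

```text
clock: 8.02
tool_pos: [0.5467, 0.13, 0.1569]
tcp_rot: [0.966, -0.259, -0.001, 0.001]
force: [0.5, -0.2, -0.9]
grip_width: 0.155
```

Call:
carry_out([
  [0, 0, 0.2, 0, 0, 0, 0],
  [0, 0, 0, 0, 0, 0, 0],
  [0, 0, 0, 0, 0, 0, 0],
])

```text
clock: 8.4
tool_pos: [0.5477, 0.1303, 0.1566]
tcp_rot: [0.966, -0.259, 0.0, -0.0]
force: [0.8, -0.1, -2.0]
grip_width: 0.153
```

Run:
```python
from h import *
s=robot.state();print(s['tool_pos'],s['force'],s['grip_width'])
c=snap('scene','scene6');snap('wrist','wrist6')
im=cv2.resize(np.ascontiguousarray(c['pixels'][130:190,270:340,::-1]),None,fx=9,fy=9,interpolation=cv2.INTER_CUBIC);cv2.imwrite('pics/c7.png',im)
```

```text
[0.54772167 0.13026075 0.15659515] [ 0.81413616 -0.12281373 -1.96090181] 0.15324200950788064
```

View pics/c7.png

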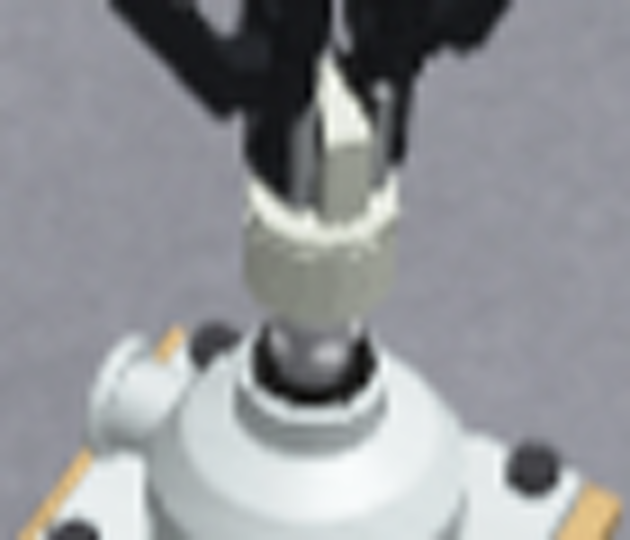

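View pics/wrist6.png

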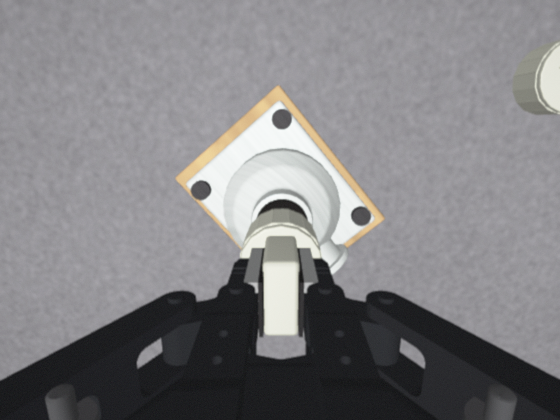

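Run:
```python
from h import *
from scipy.optimize import least_squares
t=np.linspace(0,2*np.pi,721)
def proj(c,x,y,z,r):
    P=np.stack([x+r*np.cos(t),y+r*np.sin(t),0*t+z],1);Q=(P-c['T'][:3,3])@c['T'][:3,:3]
    return c['cx']+c['fx']*Q[:,0]/Q[:,2],c['cy']+c['fy']*Q[:,1]/Q[:,2]
c=load('wrist6');W=cloud(c);z=W[...,2]
near=np.hypot(W[...,0]-.5475,W[...,1]-.13)<.03
P=W[near&(z>.126)&(z<.147)];s=least_squares(lambda p:np.hypot(P[:,0]-p[0],P[:,1]-p[1])-.02,[.547,.13],loss='soft_l1',f_scale=.0007);cap=s.x;print('cap',cap,len(P))
X=[('wrist6',(225,170,335,270),6),('scene6',(270,130,340,190),8)]
ims=[]
for f,(a,b,e,d),k in X:
    c=load(f);im=cv2.resize(np.ascontiguousarray(c['pixels'][b:d,a:e,::-1]),None,fx=k,fy=k,interpolation=cv2.INTER_CUBIC)
    for (z,r,col,xy) in ((.088,.021,(0,0,255),cap),(.0905,.0175,(0,255,0),cap),(.123,.02,(255,0,255),cap),(.154,.02,(255,0,255),cap)):
        u,v=proj(c,*xy,z,r);pts=np.stack([(u-a+.5)*k-.5,(v-b+.5)*k-.5],1).round().astype(int);cv2.polylines(im,[pts],True,col,1)
    cv2.imwrite(f'pics/ov_{f}.png',im)
```

```text
cap [0.54669164 0.13066417] 712
```

View pics/ov_wrist6.png

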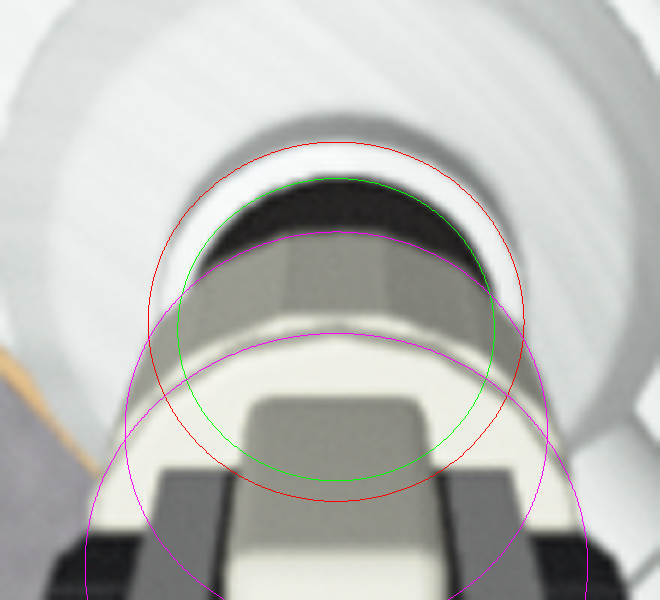

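View pics/ov_scene6.png

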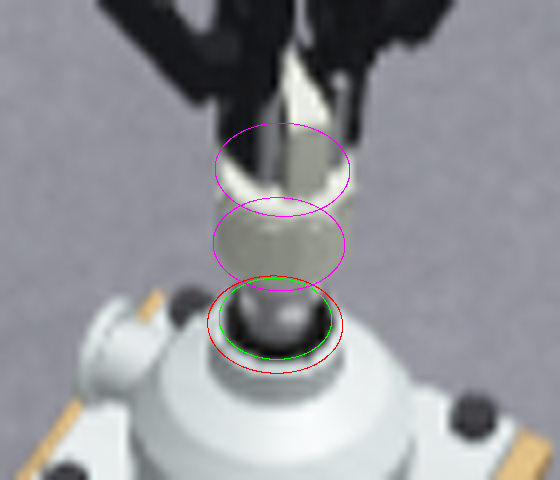

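The cap sits within about 1 mm of the stub axis; both views agree once 0.6 mm is added along tool y. I start pressing it down in steps.

Call:
carry_out([
  [0, 0.06, 0.4, 0, 0, 0, 0],
  [0, 0, 0.4, 0, 0, 0, 0],
  [0, 0, 0.3, 0, 0, 0, 0],
  [0, 0, 0, 0, 0, 0, 0],
  [0, 0, 0, 0, 0, 0, 0],
])

```text
clock: 9.12
tool_pos: [0.5473, 0.1297, 0.1453]
tcp_rot: [0.966, -0.259, -0.0, 0.0]
force: [-0.2, 0.2, 0.2]
grip_width: 0.152
```

Call:
carry_out([
  [0, 0, 0.3, 0, 0, 0, 0],
  [0, 0, 0.3, 0, 0, 0, 0],
  [0, 0, 0, 0, 0, 0, 0],
  [0, 0, 0, 0, 0, 0, 0],
])

```text
clock: 9.62
tool_pos: [0.5472, 0.1297, 0.1392]
tcp_rot: [0.966, -0.259, -0.0, 0.0]
force: [-0.3, -0.7, -0.9]
grip_width: 0.154
```

Call:
carry_out([
  [0, 0, 0.15, 0, 0, 0, 0],
  [0, 0, 0.15, 0, 0, 0, 0],
  [0, 0, 0.15, 0, 0, 0, 0],
  [0, 0, 0, 0, 0, 0, 0],
])

```text
clock: 10.12
tool_pos: [0.5481, 0.1299, 0.1362]
tcp_rot: [0.966, -0.259, 0.001, -0.0]
force: [-2.0, -1.1, 12.4]
grip_width: 0.154
```

Call:
carry_out([
  [0, 0, 0.15, 0, 0, 0, 0],
  [0, 0, 0.15, 0, 0, 0, 0],
  [0, 0, 0, 0, 0, 0, 0],
])

```text
clock: 10.5
tool_pos: [0.5474, 0.1297, 0.1318]
tcp_rot: [0.966, -0.259, 0.0, -0.0]
force: [0.8, -0.7, 0.8]
grip_width: 0.152
```

Call:
carry_out([
  [0, 0, 0.15, 0, 0, 0, 0],
  [0, 0, 0.15, 0, 0, 0, 0],
  [0, 0, 0, 0, 0, 0, 0],
])

```text
clock: 10.88
tool_pos: [0.5471, 0.1297, 0.1282]
tcp_rot: [0.966, -0.259, -0.0, 0.0]
force: [2.5, 0.1, -4.7]
grip_width: 0.149
```

Force peaked at 12 N and has now turned negative, meaning the balls are snapping the cap down. I go on to the seal.

Call:
carry_out([
  [0, 0, 0.15, 0, 0, 0, 0],
  [0, 0, 0.15, 0, 0, 0, 0],
  [0, 0, 0, 0, 0, 0, 0],
])

```text
clock: 11.25
tool_pos: [0.5471, 0.1297, 0.1252]
tcp_rot: [0.966, -0.259, -0.0, 0.0]
force: [4.0, 0.1, -11.6]
grip_width: 0.149
```

Call:
carry_out([
  [0, 0, 0.1, 0, 0, 0, 0],
  [0, 0, 0.1, 0, 0, 0, 0],
  [0, 0, 0, 0, 0, 0, 0],
  [0, 0, 0, 0, 0, 0, 0],
])

```text
clock: 11.75
tool_pos: [0.5473, 0.1298, 0.1241]
tcp_rot: [0.966, -0.259, 0.0, -0.0]
force: [0.1, 0.0, -1.0]
grip_width: 0.16
```

Call:
carry_out([
  [0, 0, 0.1, 0, 0, 0, 0],
  [0, 0, 0.1, 0, 0, 0, 0],
  [0, 0, 0, 0, 0, 0, 0],
  [0, 0, 0, 0, 0, 0, 0],
])

```text
clock: 12.25
tool_pos: [0.5474, 0.1298, 0.122]
tcp_rot: [0.966, -0.259, 0.0, -0.0]
force: [-1.4, 0.3, 5.3]
grip_width: 0.156
```

Call:
carry_out([
  [0, 0, 0.1, 0, 0, 0, 0],
  [0, 0, 0.1, 0, 0, 0, 0],
  [0, 0, 0, 0, 0, 0, 0],
  [0, 0, 0, 0, 0, 0, 0],
])

```text
clock: 12.75
tool_pos: [0.5475, 0.1298, 0.1214]
tcp_rot: [0.966, -0.259, 0.0, -0.0]
force: [-6.1, -0.9, 20.9]
grip_width: 0.158
```

Call:
carry_out([
  [0, 0, 0.1, 0, 0, 0, 0],
  [0, 0, 0.1, 0, 0, 0, 0],
  [0, 0, 0, 0, 0, 0, 0],
  [0, 0, 0, 0, 0, 0, 0],
])

```text
clock: 13.25
tool_pos: [0.5476, 0.1298, 0.1213]
tcp_rot: [0.966, -0.259, 0.0, -0.0]
force: [-13.4, -3.2, 41.9]
grip_width: 0.151
```

Run:
```python
from h import *
s=robot.state();print(s['tool_pos'],s['force'],s['grip_width'])
c=snap('scene','scene8');w=snap('wrist','wrist8')
a=c['pixels'][130:190,270:340,::-1];b=w['pixels'][160:280,210:350,::-1]
cv2.imwrite('pics/c8.png',np.hstack([cv2.resize(a,(400,343),interpolation=cv2.INTER_CUBIC),cv2.resize(b,(400,343),interpolation=cv2.INTER_CUBIC)]))
for W in (cloud(c),cloud(w)):
    near=np.hypot(W[...,0]-.547,W[...,1]-.13)<.02;z=W[...,2];m=near&(z>.111)&(z<.126);print(m.sum(),np.median(z[m]))
    m=near&(z>.145)&(z<.16);print(m.sum(),np.median(z[m]) if m.sum() else '')
```

```text
[0.54755013 0.12984725 0.12133216] [-13.42077945  -3.15029198  41.87265697] 0.15083447860710758
74 0.11878602441443242
88 0.15110065568155595
1467 0.11917022825438223
4191 0.1515935636720902
```

View pics/c8.png

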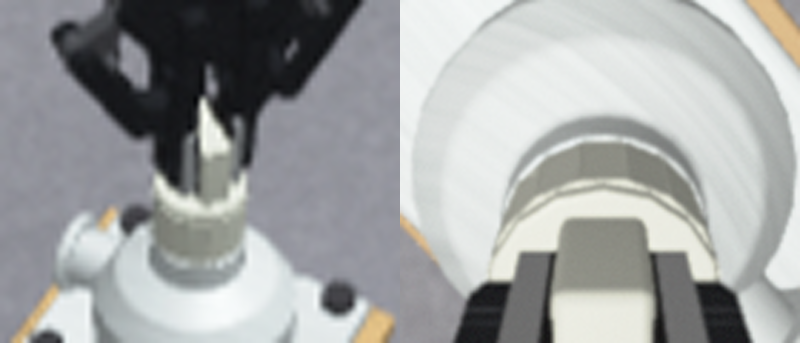

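The lid top reads 0.119 m (shoulder 88 + 31 mm), so the cap is fully home. The force of 42 N is more than needed, so I ease it slightly and hold.

Call:
carry_out([
  [0, 0, -0.15, 0, 0, 0, 0],
  [0, 0, 0, 0, 0, 0, 0],
  [0, 0, 0, 0, 0, 0, 0],
  [0, 0, 0, 0, 0, 0, 0],
  [0, 0, 0, 0, 0, 0, 0],
])

```text
clock: 13.98
tool_pos: [0.5475, 0.1298, 0.1214]
tcp_rot: [0.966, -0.259, 0.0, -0.0]
force: [-8.7, -1.4, 26.7]
grip_width: 0.152
```

Call:
carry_out([
  [0, 0, 0, 0, 0, 0, 0],
  [0, 0, 0, 0, 0, 0, 0],
  [0, 0, 0, 0, 0, 0, 0],
  [0, 0, 0, 0, 0, 0, 0],
  [0, 0, 0, 0, 0, 0, 0],
])

```text
clock: 14.6
tool_pos: [0.5475, 0.1298, 0.1214]
tcp_rot: [0.966, -0.259, 0.0, -0.0]
force: [-9.0, -1.8, 26.0]
grip_width: 0.157
```

Run:
```python
from h import *
s=robot.state();print(s['tool_pos'],s['tcp_rot'],s['force'],s['grip_width'],s['clock'])
c=snap('scene','scene9');w=snap('wrist','wrist9')
for W in (cloud(c),cloud(w)):
    near=np.hypot(W[...,0]-.547,W[...,1]-.13)<.02;z=W[...,2];m=near&(z>.111)&(z<.126);print(m.sum(),np.median(z[m]))
print(robot.state()['force'])
```

```text
[0.54747959 0.12982653 0.12140612] [ 9.65871991e-01 -2.59019523e-01  3.50860144e-04 -2.45251860e-04] [-8.97091421 -1.78713887 26.01269994] 0.15737235080530937 14.6
69 0.11928977598958901
1472 0.11916618796698022
[-7.9371932  -1.31707524 24.80319256]
```

View pics/scene9.png

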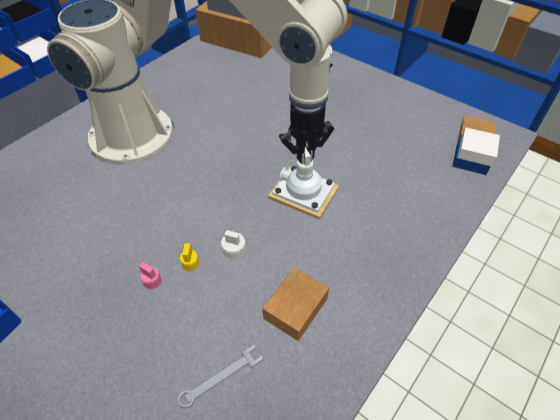

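The cap is home on the stub at (305,170) under a steady push of about 25 N. The wide cap, coloured look-alikes, carton and wrench are where they were. I hand in.

```bash
python3 -c "
from rig import robot
print(robot.hand_in());s=robot.state();print(s['force'],s['tool_pos'],s['clock'])"
```

```text
the job is handed in; nothing more can be done
None
the job is handed in; nothing more can be done
```

The smaller white cap is on the outlet stub, clicked past the balls, and I handed the job in with the gripper still pressing it down. No verdict was reported.

- **Click:** pushing down, the force peaked at about 12 N, then reversed as the balls pulled the cap onto the seal. During the snap the cap may have shifted slightly in the fingers.
- **Fully home:** the lid reads about 0.119 m in both the scene and wrist cameras, which is the 88 mm shoulder plus the 31 mm to the lid. That means the seal should be fully squeezed. I inferred this from the height and force, since the seal itself could not be read.
- **Position:** the cameras put the cap within about 1 mm of the stub's axis, and the tool was still vertical.
- **Final push:** I pressed up to about 42 N at the wrist, eased off to about 25 N and held it there until hand-in at about 15 s. There was also a side force of 8–9 N. I could not read the state after hand-in.
- **Surroundings:** by eye in the last scene picture, the larger cap, the coloured look-alikes, the carton and the wrench had not moved. The arm hid the jar in that picture, but the path did not go near it.

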